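# Set the bench-pin slide and its clamp screw

## Task

On the jeweller's bench-pin slide, wind the handwheel clockwise until the sliding bar with the wooden bench pin touches its stop block. Then turn the brass thumbscrew clockwise until it seats, and back it off a quarter turn so the bar has its running clearance. Finish while still gripping the thumbscrew there with the fingers, with the bar left against its stop and the other things on the bench left where they are.

Things in the scene. Friction and masses are not known exactly. Their poses are not given: they have to be found in the camera images.
- fixture: Fixed base: dark steel plate 120 mm (x) by 435 mm (y -245 to +190), 12 mm thick; origin on the table, z up. Along its y: grey pinion housing (70 x 85 mm, top at 62 mm) at y +100 mm under the handwheel; grey clamp bridge (70 x 40 mm, top at 67 mm) at y -60 mm under the thumbscrew; steel stop block (70 x 22 mm, top at 62 mm) at y -216 mm. A 30 mm wide steel bar runs through housing and bridge.
- bar (a joint): Travel of the sliding bar in m; 0 = 50 mm away from the stop, 0.050 = touching the stop (it can go no further). It moves towards the fixture's -y, 6 mm per radian of the handwheel (about 38 mm per turn), and stays where it is left.
- bar_nose (a point): Middle of the bar's nose face, the end of the wooden bench pin (56 mm wide, 50 mm long, top 57 mm high), 47 mm above the table; moves with the bar.
- stop_face (a point): Middle of the stop block's face that the nose meets, 47 mm above the table.
- handwheel (a joint): Angle of the handwheel in rad about its vertical axis, growing clockwise seen from above; at 8.33 the bar touches the stop. It turns with about 0.14 N m of friction (3 N at the crank knob) and stays where it is left. It starts between 0.5 and 1.2 turns short of the stop.
- wheel_hub (a point): Centre of the handwheel, on its vertical axis, 82 mm above the table. The steel wheel has a 108 mm outside diameter, a rim 12 mm thick (top 88 mm above the table) and three spokes.
- crank_grip (a point): Grip point on the handwheel's crank knob: an upright black cylinder, 17 mm diameter, on the rim 48 mm from the wheel's axis, which spins freely on its pin, so a hand can follow it round without turning. It stands from 89.5 to 133.5 mm above the table; this point is on its axis at 115.5 mm. Its axes spin with the knob.
- thumbscrew (a joint): Angle of the thumbscrew in rad about its vertical axis, growing clockwise (tightening) seen from above; 3.6 = seated, a hard end. A quarter turn back from there is 2.03. It starts 1.0 to 2.8 rad short of seated, turns with about 0.06 N m of friction, stays where it is left, and sinks 3 mm per turn.
- wing (a point): Middle of the thumbscrew's head, on its axis, 101 mm above the table when seated. The head is a flat upright brass wing, 36 mm long along this point's x, 10 mm thick along its y, 30 mm high (85 to 115 mm above the table when seated), on a 12 mm neck with a 24 mm collar whose underside meets the bridge top (67 mm) when seated. z is up.
- graver: A hand graver lying on the table: round wooden handle and a thin steel shank, 160 mm long; bystander. Origin at the middle of its length, on the table.
- bench_block: A square steel bench block, 60 x 60 x 20 mm; bystander. Origin at its underside's centre.
- band: A small brass finger ring, 23 mm outside, lying on the bench block; bystander. Origin at its underside's centre.
- jar: A small closed glass jar, 48 mm across, 55 mm high; bystander. Origin at its underside's centre.
- loupe: A black waisted eye loupe standing on the table, 38 mm across, 30 mm high; bystander. Origin at its underside's centre.
- ring_tray: An open dark wooden ring tray, 110 x 150 x 30 mm, with six compartments; bystander. Origin at its underside's centre.
- mallet: A wooden mallet lying on the table, 220 mm long; bystander. Origin at the middle of its length, on the table.

How it is judged:
On the way, in this order (a step that is already met when the one before it is completed fails the run):
1. the bar touches its stop (value of joint bar above 0.049 m), for 0.2 s.
2. the thumbscrew is seated (value of joint thumbscrew above 3.5 rad), for 0.1 s.
At the end, for the whole second after the job is handed in: The fingers grip the thumbscrew's wing (over 1 N, grasp point within 35 mm of its middle) and hold it still, a quarter turn (90 degrees, give or take 17) back from seated, with the bar within 2 mm of its stop (value of joint thumbscrew between 1.73 and 2.33 rad and velocity of joint thumbscrew between -0.1 and 0.1 rad/s and contact force between the fingers and thumbscrew above 1 N and distance between the grasp point and wing below 0.035 m and value of joint bar above 0.048 m); the arm keeps its last pose, push and grip.
It fails at once if a bystander (graver, bench block, ring, jar, loupe, tray or mallet) is pushed aside by more than 30 mm (distance of any of graver, bench_block, band, jar, loupe, ring_tray, mallet from where it was at the start of the episode above 0.03 m).
It also fails if it takes over 70 s, if anything falls off the work surface, if the arm or the gripper's body presses on something with over 40 N, if the wrist force passes 120 N, or if a joint passes its speed limit or range.

## Robot

A 6-joint arm with a two-finger parallel gripper is mounted at the origin on the work surface. World frame = base frame: x ahead of the robot, y to its left, z up, the work surface at z = 0. Lengths are in m, angles in rad, forces in N, time in s.
With the tool pointing down it reaches from about 0.325 to 0.775 m from the base axis. Payload 5.5 kg.
Tool frame: the origin (TCP) lies between the finger pads; the fingertips stand 8 mm ahead of it and the grasp point (between the pads) lies 11 mm behind it (tcp_to_tips is the distance from the TCP to the fingertips, in m); z points along the fingers, y is the line along which they close (so a half turn about z gives the same grasp; the last joint's range is limited). The gripper opens to 88 mm and grips with 3 to 60 N. Pads are 20 mm wide; open, the fingers measure 115 mm over their backs; the gripper's body (75 mm by 178 mm) begins 61 mm behind the grasp point.
Start: joints at [1.156, 0.091, 1.231, -0, 1.82, -0.057], TCP at [0.21, 0.562, 0.231] pointing down, gripper open.
Joint ranges: [-2.87, 2.87], [-0.86, 2.18], [0.17, 2.46], [-1.51, 4.65], [0.06, 2.69], [-2.65, 2.65]. Speed limits (rad/s): [2.57, 2.57, 3.01, 3.14, 3.14, 3.14].

## Interface

Orientations are given as a unit quaternion [w, x, y, z].
In Python, from bench import * gives the robot as it stands. Calls block until the motion is done:
- move_to(position, orientation): joint-space move of the TCP to a pose.
- move_l(position, speed=0.15, orientation=None): straight line of the TCP; orientation=None keeps the orientation; speed is the mean speed in m/s.
- movej(angles): joint-space move.
- gripper_open() and close(): open the fingers fully, or close them until they stop; the grip force is fixed at half the most.
- hold(seconds).
- inverse_kinematics(position, orientation): joint angles nearest the present ones, or None.
- state(): the state.
- get_image(name): name is "side" or "top"; returns a dict with "frame" (384x512x3 uint8, blue, green, red), "depth" (384x512 float32, m along the optical axis (not along the pixel's ray), 0 where there is no reading), "camera_matrix" (3x3 intrinsics, pixels), "k1" (the pictures are not rectified: a ray, as slopes to the right and down, at radius r is drawn at 1 + k1 r^2 times it, then the intrinsics apply), "view" (4x4, takes a point from world to camera coordinates). Camera axes: x right, y up, looking along -z (the intrinsics and any distortion apply to the point x, -y, -z); pixel columns grow to the right and rows downward; lengths in m; the calibration is good to about 2 mm. A picture is of the moment at which its call begins.
A pose or a line that the arm cannot do raises IKError and nothing moves.
- job_done(): hands the job in; it is judged then, once.
The state is a dict: "time": time; "joint_pos": joint angles; "dq": joint speeds; "joint_torque": joint torques, N m; "ee_pos": TCP position; "ee_rot": TCP orientation; "ft_force": force on the tool from outside, world axes, zero at the start; "moment": the same for the moment, N m; "finger_gap": finger opening in m; "finger_force": force on a finger pad.
Only numpy, scipy, OpenCV 4.12 (cv2) and the standard library are available. Lean on these libraries where they do the work, as an engineer would, in place of code of your own. Each camera call takes 0.05 s, during which the arm holds its last target. There are 200 camera calls.

## Working session

There is one attempt and no reset: what is moved stays moved. The work goes in short steps, each a Python script; the robot and the scene stay as the last script left them, time stands still between calls to the robot, and variables do not carry over. Pictures are saved under pics/ and viewed, at most 10 in all, crops included, and the job is handed in when it is done.

```bash
mkdir -p pics; ls
cat > h.py <<'E'
from bench import *
import numpy as np, cv2
def cloud(im):
    """world xyz per pixel (384x512x3), nan where no depth"""
    K=im["camera_matrix"];k1=im["k1"];V=np.array(im["view"]);D=im["depth"]
    v,u=np.mgrid[0:384,0:512].astype(float)
    p=cv2.undistortPoints(np.stack([u,v],-1).reshape(-1,1,2),np.array(K,float),np.array([k1,0,0,0,0.])).reshape(384,512,2)
    c=np.stack([p[...,0]*D,-p[...,1]*D,-D],-1)
    w=(c-V[:3,3])@V[:3,:3]
    w[D<=0]=np.nan
    return w
E
python3 - <<'E'
from h import *
for n in("top","side"):
    im=get_image(n);cv2.imwrite(f"pics/{n}0.png",im["frame"]);np.save(f"{n}0.npy",cloud(im))
    print(n,im["k1"],np.linalg.inv(im["view"])[:3,3])
print(state())
E
```

```text
pics
top 0.030198815433607782 [0.31732305 0.0049394  1.17641931]
side -0.10961643625378248 [ 0.4370367  -0.97042131  0.73783515]
{'time': 0.1, 'joint_pos': array([ 1.15631011e+00,  9.17783913e-02,  1.23174354e+00, -2.91892597e-06,
        1.81978933e+00, -5.66961507e-02]), 'dq': array([ 0.00057211, -0.00275212, -0.00370188, -0.00109133, -0.00062091,
       -0.00112351]), 'joint_torque': array([ 1.96954796e-03, -4.47851908e+01, -4.07573283e+01,  7.00130244e-02,
        2.83215672e-02, -1.27931485e-04]), 'ee_pos': array([0.21002508, 0.56178006, 0.22963542]), 'ee_rot': array([-1.99201039e-04,  1.77942634e-01,  9.84040487e-01, -8.35896455e-04]), 'ft_force': array([-0.3700915 , -0.17276127,  0.21215188]), 'moment': array([-0.02285332, -0.02701256, -0.03536064]), 'finger_force': 0.0, 'finger_gap': 0.08804483982221786}
```

View pics/top0.png

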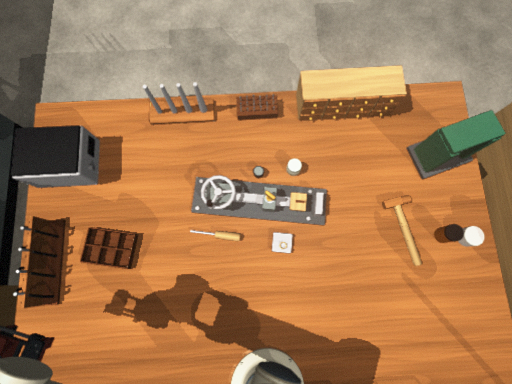

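View pics/side0.png

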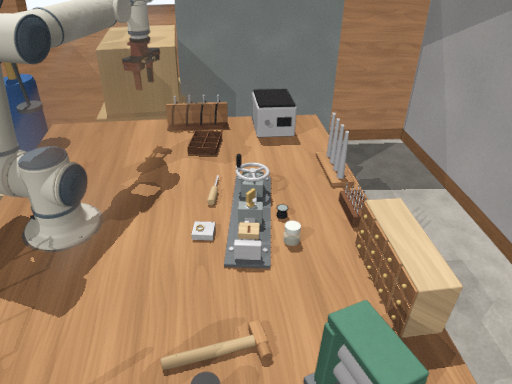

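The top picture shows the fixture lying roughly along world y, with the wheel centred near (217,192), the wing near (270,196) and the stop near (320,203). Next I'll measure these and view a zoomed crop.

Run:
```python
from h import *
w=np.load("top0.npy");s=np.load("side0.npy")
f=cv2.imread("pics/top0.png")[165:255,180:340];a=cv2.resize(f,None,fx=4,fy=4,interpolation=2)
g=cv2.imread("pics/side0.png")[145:275,200:310];b=cv2.resize(g,None,fx=3.6,fy=3.6,interpolation=2)
o=np.zeros((468,640+0,3),np.uint8);cv2.imwrite("pics/zt.png",a);cv2.imwrite("pics/zs.png",b)
R=w[165:255,180:340].reshape(-1,3)
# plate z 12mm
m=(abs(R[:,2]-.012)<.004);P=R[m,:2].astype(np.float32)
print("plate",len(P),cv2.minAreaRect(P))
m=(R[:,2]>.078)&(R[:,2]<.094)
for lab in [m&(R[:,1]>.05)]:
    P=R[lab];print("rim",len(P),P.mean(0),cv2.fitEllipse(P[:,:2].astype(np.float32)),cv2.minEnclosingCircle(P[:,:2].astype(np.float32)))
for n,C in(("top",w[165:255,180:340].reshape(-1,3)),("side",s[145:275,200:310].reshape(-1,3))):
    k=C[(C[:,2]>.095)&(C[:,2]<.2)&(C[:,0]>.3)]
    for nm,q in(("knob",k[k[:,1]>.06]),("wing",k[k[:,1]<=.06])):
        if len(q): print(n,nm,len(q),np.median(q,0),q.min(0),q.max(0))
    if n=="top": print(np.round(k[k[:,1]<.06],3).tolist())
```

```text
plate 2544 ((0.5260931849479675, -0.004942595958709717), (0.4374241232872009, 0.26625698804855347), 81.51791381835938)
rim 477 [0.5727617  0.11667724 0.08588618] ((0.5715171694755554, 0.11798607558012009), (0.09357147663831711, 0.09449391067028046), 87.43885803222656) ((0.5703383684158325, 0.11862130463123322), 0.055095985531806946)
top knob 38 [0.52856786 0.14067714 0.12919107] [0.52212467 0.13403084 0.09564263] [0.53806962 0.14854315 0.13443681]
top wing 51 [ 0.54549752 -0.03877389  0.11333971] [ 0.53337402 -0.05325663  0.09552272] [ 0.55803375 -0.02393039  0.11976426]
[[0.558, -0.027, 0.117], [0.558, -0.03, 0.116], [0.557, -0.033, 0.119], [0.556, -0.024, 0.112], [0.556, -0.027, 0.112], [0.555, -0.03, 0.116], [0.556, -0.033, 0.112], [0.555, -0.036, 0.114], [0.556, -0.024, 0.098], [0.553, -0.027, 0.11], [0.552, -0.03, 0.113], [0.552, -0.033, 0.115], [0.552, -0.036, 0.115], [0.553, -0.039, 0.111], [0.552, -0.042, 0.111], [0.552, -0.027, 0.101], [0.55, -0.03, 0.111], [0.549, -0.033, 0.113], [0.549, -0.035, 0.113], [0.548, -0.038, 0.117], [0.548, -0.041, 0.116], [0.548, -0.044, 0.114],
[... 233 characters left out ...]
113], [0.543, -0.044, 0.113], [0.542, -0.047, 0.114], [0.542, -0.05, 0.114], [0.542, -0.038, 0.104], [0.539, -0.041, 0.114], [0.539, -0.044, 0.113], [0.539, -0.047, 0.115], [0.539, -0.05, 0.115], [0.54, -0.053, 0.11], [0.539, -0.041, 0.103], [0.537, -0.044, 0.111], [0.536, -0.047, 0.116], [0.535, -0.049, 0.12], [0.535, -0.052, 0.116], [0.536, -0.044, 0.102], [0.534, -0.047, 0.107], [0.533, -0.05, 0.111], [0.536, -0.053, 0.097], [0.534, -0.047, 0.096]]
side knob 68 [0.53267985 0.13605152 0.11725303] [0.52501878 0.13140823 0.09513329] [0.54107861 0.14464557 0.13606681]
side wing 81 [ 0.55107351 -0.04606433  0.10885889] [ 0.53689728 -0.05560786  0.09525576] [ 0.56467765 -0.02686216  0.11771391]
```

View pics/zt.png

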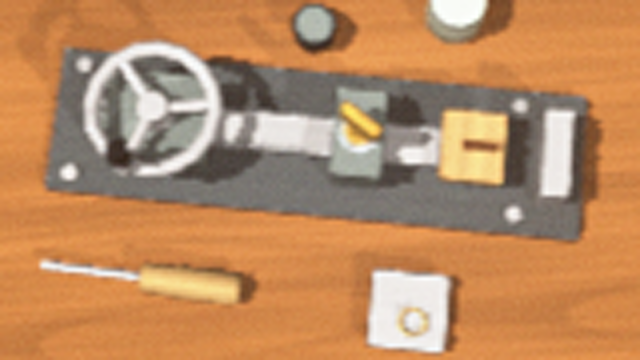

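View pics/zs.png

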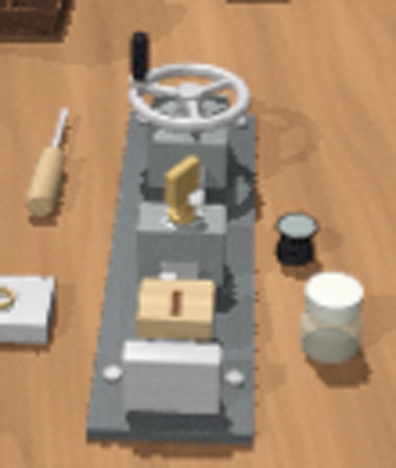

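The zoomed top crop shows the knob at (118,150), the rim centred near (152,110), the wing from (342,105) to (380,132), and plate corners (67,48), (588,98), (580,240), (47,188). I'll intersect those rays with the known heights to get positions.

```bash
cat >> h.py <<'E'
def ray(im,uv,z):
    V=np.array(im["view"]);R=V[:3,:3];c=-R.T@V[:3,3]
    p=cv2.undistortPoints(np.array(uv,float).reshape(-1,1,2),np.array(im["camera_matrix"],float),np.array([im["k1"],0,0,0,0.])).reshape(-1,2)
    d=np.c_[p[:,0],-p[:,1],-np.ones(len(p))]@R
    return c+d*((z-c[2])/d[:,2])[:,None]
E
python3 - <<'E'
from h import *
from scipy.optimize import least_squares
im=get_image("top");si=get_image("side")
cr=lambda q:(np.array(q,float)+.5)/4-.5+[180,165]
cs=lambda q:(np.array(q,float)+.5)/3.6-.5+[200,145]
c=ray(im,cr([(67,48),(588,98),(580,240),(47,188)]),.012)[:,:2]
print("corners",c.round(4).tolist())
L=[np.linalg.norm(c[i]-c[(i+1)%4]) for i in range(4)];print(L)
y=(c[0]+c[3]-c[1]-c[2]);y/=np.linalg.norm(y);x=np.array([y[1],-y[0]])
o=c.mean(0)+y*.0275;print("yaw",np.degrees(np.arctan2(-y[0],y[1])),"origin",o,"hub",o+.1*y,"wing",o-.06*y)
print("hub ray",ray(im,cr([(152,104),(152,110)]),[.088]) )
print("bridge c",ray(im,cr([(360,134)]),.067))
print("rim L,R,T,B",ray(im,cr([(84,110),(221,110),(152,42),(152,178)]),.085).round(4).tolist())
print("side rim LRTB",ray(si,cs([(127,97),(250,97),(190,63),(188,130)]),.085).round(4).tolist())
print("side plate corners",ray(si,cs([(88,440),(254,440)]),.012).round(4).tolist())
print("stop top corners side",ray(si,cs([(123,345),(221,345)]),.062).round(4).tolist())
for n,i in(("top",im),("side",si)):
    f=cv2.cvtColor(i["frame"],cv2.COLOR_BGR2HSV);w=cloud(i)
    m=(f[...,1]>110)&(w[...,2]>.106)&(w[...,2]<.125)&(abs(w[...,0]-.55)<.035)&(abs(w[...,1]+.04)<.035)
    q=w[m];v,u=np.nonzero(m);r=ray(i,np.c_[u,v],.1155)
    print(n,"wing",len(q),q.mean(0),(q.min(0)+q.max(0))/2,"ray",(r.min(0)+r.max(0))/2,cv2.minAreaRect(r[:,:2].astype(np.float32)))
    m=(f[...,2]<90)&(w[...,2]>.100)&(w[...,2]<.14)&(np.hypot(w[...,0]-.53,w[...,1]-.139)<.03)
    q=w[m];t=q[q[:,2]>.125];print(n,"knob",len(q),q.mean(0),"top",len(t),t.mean(0))
E
```

```text
corners [[0.6437, 0.1941], [0.5765, -0.2328], [0.4602, -0.2145], [0.5271, 0.2122]]
[np.float64(0.43209491141069384), np.float64(0.11767987258073422), np.float64(0.4319593341455422), np.float64(0.11797762178364633)]
yaw -8.924604178462715 origin [0.55613897 0.01690543] hub [0.57165243 0.11569476] wing [ 0.54683089 -0.04236817]
hub ray [[0.57407615 0.11740818 0.088     ]
 [0.56935321 0.11755421 0.088     ]]
bridge c [[ 0.54573776 -0.04146913  0.067     ]]
rim L,R,T,B [[0.5731, 0.17, 0.085], [0.567, 0.0649, 0.085], [0.6243, 0.1162, 0.085], [0.517, 0.1195, 0.085]]
side rim LRTB [[0.5198, 0.1185, 0.085], [0.6268, 0.1092, 0.085], [0.5815, 0.1734, 0.085], [0.5666, 0.0601, 0.085]]
side plate corners [[0.4639, -0.2249, 0.012], [0.5802, -0.2367, 0.012]]
stop top corners side [[0.4924, -0.1834, 0.062], [0.5615, -0.1902, 0.062]]
top wing 41 [ 0.54624829 -0.03960455  0.11352827] [ 0.54571799 -0.03976287  0.11238866] ray [ 0.54540435 -0.03966244  0.1155    ] ((0.5463178753852844, -0.03926954045891762), (0.034254733473062515, 0.010445753112435341), 47.29279708862305)
top knob 28 [0.52832018 0.13993249 0.12675421] top 21 [0.52931137 0.14082711 0.13174865]
side wing 40 [ 0.54982331 -0.04458558  0.11291682] [ 0.54915612 -0.04370608  0.11169042] ray [ 0.5488055  -0.04790156  0.1155    ] ((0.5498828291893005, -0.048008449375629425), (0.04012210667133331, 0.014397322200238705), 54.478424072265625)
side knob 44 [0.53249729 0.13495765 0.11861132] top 17 [0.53226335 0.13652321 0.1299732 ]
```

Both cameras agree on hub ≈ (0.572, 0.117), wing ≈ (0.547, -0.041), knob ≈ (0.530, 0.138) and fixture yaw ≈ -9°. The knob radius comes out at 47 mm and the hub-to-wing distance at 160 mm, which matches the given sizes. Now I'll grip the knob and try the first part of the arc.

```bash
cat >> h.py <<'E'
def q_az(az):  # tool down, closing axis (tool y) at world azimuth az
    h=az/2+np.pi/4   # rotation by pi about horizontal axis at angle h: y -> azimuth 2h-90deg
    return [0,np.cos(h),np.sin(h),0]
HUB=np.array([.572,.117]);WING=np.array([.547,-.041]);ZK=.107
def fmt(s,phi):
    f=s["ft_force"];r=np.array([np.cos(phi),np.sin(phi)]);t=np.array([np.sin(phi),-np.cos(phi)])
    # ft is force on tool: resisting force along clockwise tangent is negative
    return round(s["time"],2),round(np.degrees(phi),1),"rad %.1f tan %.1f z %.1f"%(f[:2]@r,f[:2]@t,f[2]),(s["ee_pos"][:2]-HUB).round(4).tolist(),round(s["finger_gap"],4),round(s["finger_force"],1)
E
python3 - <<'E'
from h import *
q=q_az(np.pi/2);k=[.5305,.1385]
print(inverse_kinematics(k+[.2],q))
move_to(k+[.2],q);print(state()["time"],state()["ft_force"])
move_l(k+[ZK],.15);close();s=state();print(fmt(s,np.radians(153)),s["joint_pos"])
r0=s["ee_pos"][:2]-HUB;phi=np.arctan2(r0[1],r0[0]);print(np.hypot(*r0),np.degrees(phi))
for i in range(4):
    phi-=np.radians(8)
    move_l([HUB[0]+.048*np.cos(phi),HUB[1]+.048*np.sin(phi),ZK],.1);print(fmt(state(),phi))
cv2.imwrite("pics/t1.png",cv2.resize(get_image("top")["frame"][150:260,170:340],None,fx=3,fy=3))
E
```

```text
[ 1.93322454e-01 -5.23303825e-02  1.43006958e+00 -4.44089210e-16
  1.76385346e+00 -1.37747387e+00]
2.125 [0.13171249 0.03001612 1.05526101]
(3.98, np.float64(153.0), 'rad 2.3 tan 1.6 z -0.3', [-0.0417, 0.0221], 0.0162, 30.0) [ 1.93784050e-01 -3.69545021e-02  1.57976875e+00  1.08793366e-03
  1.59890089e+00 -1.37747005e+00]
0.04717389303124242 152.0628382574798
(4.23, np.float64(144.1), 'rad -2.4 tan 0.3 z -1.0', [-0.0383, 0.0279], 0.0164, 30.0)
(4.48, np.float64(136.1), 'rad -2.7 tan -0.0 z -1.0', [-0.0341, 0.0331], 0.0161, 30.0)
(4.73, np.float64(128.1), 'rad -4.2 tan 1.3 z -1.7', [-0.0292, 0.0376], 0.0163, 30.0)
(4.98, np.float64(120.1), 'rad -4.2 tan 1.4 z -0.9', [-0.0238, 0.0415], 0.0165, 30.0)
```

Run:
```python
from h import *
phi=np.radians(120.06);start=phi;hub=HUB.copy()
while start-phi<np.radians(430):
    phi-=np.radians(6);u=np.array([np.cos(phi),np.sin(phi)])
    move_l([*(hub+.048*u),ZK],.08)
    s=state();f=s["ft_force"][:2]
    if abs(f@u)>5: hub+=u*np.clip(f@u,-8,8)*5e-5
    if int(round(np.degrees(start-phi)))%24==0 or f@[u[1],-u[0]]<-4: print(fmt(s,phi))
    if f@[u[1],-u[0]]<-10: break
print(hub,fmt(s,phi))
cv2.imwrite("pics/t2.png",cv2.resize(get_image("top")["frame"][150:260,170:340],None,fx=3,fy=3))
```

```text
(6.03, np.float64(96.1), 'rad -2.4 tan -0.9 z 0.4', [-0.005, 0.0479], 0.0167, 30.0)
(7.03, np.float64(72.1), 'rad 2.3 tan -1.3 z -0.4', [0.0151, 0.0461], 0.0167, 30.0)
(8.03, np.float64(48.1), 'rad 4.9 tan 0.1 z -2.7', [0.0327, 0.0361], 0.0163, 30.0)
(9.03, np.float64(24.1), 'rad 4.7 tan -0.6 z -3.0', [0.0447, 0.0198], 0.0166, 30.0)
(10.03, np.float64(0.1), 'rad 5.1 tan -1.0 z -2.7', [0.0489, 0.0002], 0.0168, 30.0)
(11.03, np.float64(-23.9), 'rad 3.7 tan -1.0 z -0.8', [0.0448, -0.0193], 0.0163, 30.0)
(12.03, np.float64(-47.9), 'rad 4.3 tan 0.8 z -1.3', [0.033, -0.0354], 0.0165, 30.0)
(13.03, np.float64(-71.9), 'rad 5.2 tan 0.5 z -0.7', [0.0157, -0.0453], 0.0165, 30.0)
(14.03, np.float64(-95.9), 'rad 3.8 tan 0.6 z 0.1', [-0.0043, -0.0474], 0.0165, 30.0)
(15.03, np.float64(-119.9), 'rad 3.5 tan 0.0 z 0.6', [-0.0233, -0.0411], 0.0165, 30.0)
(15.53, np.float64(-131.9), 'rad -0.5 tan -18.5 z -6.7', [-0.028, -0.0381], 0.0166, 30.0)
[0.57302305 0.11726102] (15.53, np.float64(-131.9), 'rad -0.5 tan -18.5 z -6.7', [-0.028, -0.0381], 0.0166, 30.0)
```

View pics/t2.png

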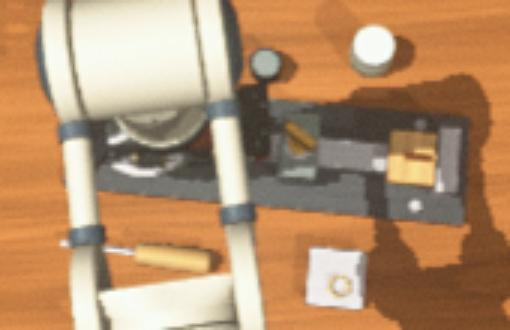

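The wheel turned about 279° before a hard resistance, which fits the estimated 30 mm gap. In the picture the pin (right edge 436) meets the stop (left edge 440). I'll hold briefly, release and go above the wing.

Run:
```python
from h import *
hold(.4);print(fmt(state(),np.radians(-131.9)))
gripper_open();p=state()["ee_pos"];move_l([p[0],p[1],.20],.2)
q=q_az(np.radians(140))
print(state()["time"],inverse_kinematics([*WING,.20],q))
# step aside to see the wing and the bar
move_to([.45,.18,.25],q_az(np.radians(140)))
im=get_image("top");si=get_image("side")
for n,i in(("top",im),("side",si)):
    f=cv2.cvtColor(i["frame"],cv2.COLOR_BGR2HSV);w=cloud(i)
    m=(f[...,1]>90)&(w[...,2]>.108)&(w[...,2]<.125)&(abs(w[...,0]-.55)<.035)&(abs(w[...,1]+.04)<.035)
    q=w[m][:,:2]
    if len(q)<8: continue
    print(n,"wing",len(q),q.mean(0),cv2.minAreaRect(q.astype(np.float32)),np.degrees(np.arctan2(*np.linalg.eigh(np.cov(q.T))[1][::-1,1])))
a=cv2.resize(im["frame"][165:235,190:340],None,fx=4,fy=4);b=cv2.resize(si["frame"][145:275,200:310],None,fx=2.15,fy=2.15)
o=np.zeros((280,840-40,3),np.uint8);o[:, :600]=a;o[:279,600:]=b[:279,:200];cv2.imwrite("pics/t3.png",o);print(state()["time"])
```

```text
(15.98, np.float64(-131.9), 'rad -0.7 tan -17.1 z -5.7', [-0.028, -0.0381], 0.0167, 30.0)
17.775 [-1.36837507e-01 -5.16498799e-02  1.42941233e+00 -4.44089210e-16
  1.76383021e+00 -2.58029846e+00]
top wing 38 [ 0.5465501  -0.03948063] ((0.5473034977912903, -0.039605021476745605), (0.034725580364465714, 0.01045447587966919), 45.281585693359375) 46.67142662531631
side wing 40 [ 0.54914146 -0.0449779 ] ((0.548454999923706, -0.04330810531973839), (0.03212206810712814, 0.011442376300692558), 49.84196472167969) 46.53642995745689
18.5417
```

View pics/t3.png

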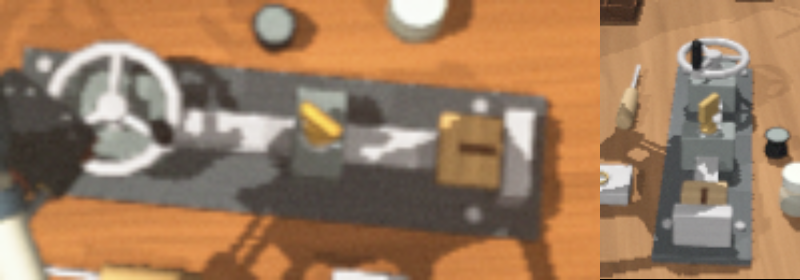

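The pin is against the stop (seam at about (503,150)), nothing else has moved, and the wing lies at 47°. Gripping the wing and turning it clockwise.

Run:
```python
from h import *
az=np.radians(137);W=np.array([.5475,-.0415]);z=.095
move_to([*W,.19],q_az(az));move_l([*W,z],.12);m0=state()["moment"]
close();s=state();print(s["time"],s["ft_force"],s["moment"]-m0,s["finger_gap"],s["joint_pos"][5],s["ee_pos"])
a=0;lg=[]
while a<3.1:
    a+=.1
    movej(inverse_kinematics([*W,z-.003*a/(2*np.pi)],q_az(az-a)))
    s=state();mz=s["moment"][2]-m0[2];lg.append((round(a,2),round(mz,2)))
    if abs(mz)>.35 or np.abs(s["ft_force"]).max()>25: break
print(lg);print(s["time"],s["ft_force"],s["moment"],s["finger_gap"],s["joint_pos"],s["ee_pos"])
```

```text
21.65 [ 3.0599337  -2.963882   -2.86435791] [-0.60264595 -0.72454431  0.01427507] 0.009965162435405807 -2.5287999373252865 [ 0.54849478 -0.0424778   0.09518198]
[(0.1, np.float64(-0.06)), (0.2, np.float64(-0.09)), (0.3, np.float64(0.04)), (0.4, np.float64(-0.07)), (0.5, np.float64(-0.05)), (0.6, np.float64(-0.04)), (0.7, np.float64(-0.05)), (0.8, np.float64(-0.07)), (0.9, np.float64(-0.13)), (1.0, np.float64(-0.03)), (1.1, np.float64(-0.0)), (1.2, np.float64(-0.06)), (1.3, np.float64(-0.08)), (1.4, np.float64(0.04)), (1.5, np.float64(0.46))]
25.4 [ 5.74045991  4.6748304  -1.34319833] [ 0.8018421  -1.12672957  0.44171678] 0.010334803215137316 [-0.13607482 -0.02949975  1.59477172  0.00356822  1.57551058 -1.03687986] [ 0.54802224 -0.03948917  0.09448299]
```

Run:
```python
from h import *
az=np.radians(137);W=np.array([.5475,-.0415]);z=.095
go=lambda a:movej(inverse_kinematics([*W,z-.003*a/(2*np.pi)],q_az(az-a)))
azn=lambda s:round(s["joint_pos"][0]-s["joint_pos"][5],3)
go(1.55);hold(.3);s=state();print(s["moment"],s["ft_force"],azn(s));a0=azn(s)
lg=[]
for a in np.linspace(1.45,-.07,14):
    go(a);lg.append(round(state()["moment"][2],2))
hold(.5);s=state();print(lg);print(s["time"],s["moment"],s["ft_force"],s["finger_gap"],s["finger_force"],s["joint_pos"][5],azn(s),azn(s)-a0,s["ee_pos"])
for n in("top","side"):
    i=get_image(n);w=cloud(i)
    cv2.imwrite(f"pics/e_{n}.png",cv2.resize(i["frame"][145:275,180:340],None,fx=4,fy=4))
```

```text
[ 0.87718226 -0.97831703  0.73495704] [ 7.2175925   4.71058987 -1.19410933] 0.852
[np.float64(0.15), np.float64(0.06), np.float64(0.08), np.float64(0.08), np.float64(0.07), np.float64(0.11), np.float64(0.04), np.float64(0.06), np.float64(0.05), np.float64(0.02), np.float64(0.0), np.float64(-0.01), np.float64(0.04), np.float64(0.02)]
29.95 [-0.59510491 -1.27333904  0.07610432] [ 7.43148212 -4.54701859 -0.7871561 ] 0.010093811546915727 30.003023743629456 -2.592305773378896 2.454 1.6020000000000003 [ 0.54830335 -0.0428397   0.09519289]
```

View pics/e_side.png

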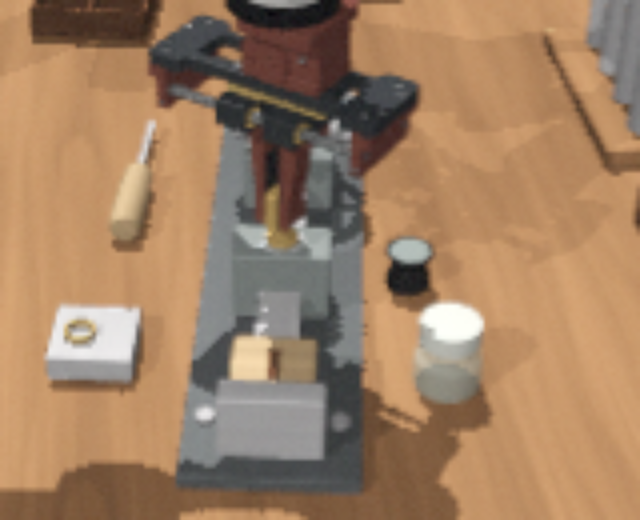

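The side view shows the fingers gripping the wing near (280,215), the pin against the stop at about (270,385), and the bystanders in place. The seat came at about 1.42 rad from the start and the screw is now about 1.5 rad back from there, so I'm handing in.

```bash
python3 -c "
from h import *
print(job_done(),state()['time'])"
```

```text
the job is handed in; nothing more can be done
the job is handed in; nothing more can be done
```

I handed the job in at about 30 s: the bar is against its stop, the thumbscrew was seated and backed off about 1.5 rad (estimated from the arm's angles and wrist moment), and the fingers still grip it; the verdict was not shown.

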